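# Shift the can-opener drive into third

### The arm

A 7-joint arm with a two-finger parallel gripper is mounted at the origin on the work surface. World frame = base frame: x ahead of the robot, y to its left, z up, the work surface at z = 0. Lengths are in m, angles in rad, forces in N, time in s.
With the tool pointing down it reaches from about 0.4 to 0.75 m from the base axis. Payload 19.5 kg.
Tool frame: the origin (TCP) lies at the very end of the fingers, on their centre line; the grasp point (between the pads) lies 19 mm behind it (r.grip_depth is the distance from the TCP to the grasp point, in m); z points along the fingers, x is the direction in which the jaws open and shut, and the axes are right-handed (so a half turn about z gives the same grasp; the last joint's range is limited). The gripper opens to 85 mm and grips with 20 to 120 N. Pads are 22 mm wide; open, the fingers measure 114 mm over their backs; the gripper's body (76 mm by 85 mm) begins 54 mm behind the grasp point. The pads swing forward as they close: fully open they stand 13 mm farther back than shut.
Start: joints at [1.196, 0.707, -0.028, 1.485, 0.022, 0.951, -0.075], TCP at [0.188, -0.543, 0.231] pointing down, gripper open.
Joint ranges: [-2.71, 2.71], [-0.32, 2.16], [-1.57, 1.52], [0, 2.45], [-1.46, 4.6], [0, 2.02], [-2.83, 2.83]. Speed limits (rad/s): [1.89, 1.89, 2.57, 2.57, 3.01, 3.01, 3.01].

### API

Orientations are given as [roll, pitch, yaw] about the fixed x, y, z axes, in that order (R = Rz(yaw) Ry(pitch) Rx(roll)).
In Python, from plant import r gives the robot as it stands.
- The arm moves only by the shell command python3 -m crank 'ROWS' [FORCE]. ROWS is JSON, a list of rows, each a list of 3 entries, a list of its own where there are three numbers: the closure, from -1 (fully open) to 1 (shut), then the shift along the tool's x, y, z in mm, then the turn, a rotation vector about the tool's x, y, z in degrees. In form: [[fingers, [x, y, z], [ax, ay, az]], ...]. A call has 1 to 5 rows; each row is the pose to reach, as a shift and turn from the pose measured when the call began, along the tool's axes at that moment; what a row does not reach only later rows make up. A row lasts 1/8 s, in which the tool goes at most 62.5 mm and 10.7 degrees, less where a joint would pass 70% of its speed; a pose out of reach is approached as far as the arm can. A call with a gripper value outside its range is refused whole. The fingers move at their own pace and stop on an object; FORCE is the grip in N (left out, the last holds). Time passes only in rows, so rows that repeat a pose let the fingers close. It gives the time, the measured TCP pose, the force and the opening at its end, in the units of the state.
- r.read_state(): the state, without advancing time (a new reading comes with each control period).
- r.camera(name): name is "scene" or "top" or "wrist"; returns the picture (480x640x3 uint8, red, green, blue); there is no depth.
- r.get_calibration(name): a dict with "vfov" (degrees; the focal length in pixels is half the picture's height over the tangent of half this angle, whatever the lens; pixels are square), "cx", "cy" (the principal point, pixels), "k1" (the pictures are not rectified: a ray, as slopes to the right and down, at radius r is drawn at 1 + k1 r^2 times it, then the intrinsics apply), "extrinsics" (4x4, takes a point from world to camera coordinates). Camera axes: x right, y up, looking along -z (the intrinsics and any distortion apply to the point x, -y, -z); pixel columns grow to the right and rows downward; lengths in m; the calibration is good to about 2 mm. A picture is of the moment at which its call begins: read the wrist's pose just before it. get_calibration takes no time and is no camera call; for the wrist camera it gives the pose at the moment of the call.
- r.finish_job(): hands the job in, once; it reports no verdict.
The state is a dict: "t": time; "q": joint angles; "joint_velocities": joint speeds; "tau": joint torques, N m; "position": TCP position; "orientation": TCP orientation; "force": force on the tool from outside, world axes, zero at the start; "moment": the same for the moment, N m; "finger_gap": finger opening in m.
Only numpy, scipy, OpenCV 4.12 (cv2) and the standard library are available. Lean on these libraries where they do the work, as an engineer would, in place of code of your own. Each camera call takes 0.05 s, during which the arm holds its last target.

### The job

The can-opener drive unit in the drawer has a selector lever that rests somewhere in the left leg of its H-shaped gate. Pushing the knob with the fingertips, bring the lever to the crossbar, across to the right-hand leg, and then forward, away from the robot, until it is fully home in the third slot, the far right end of the H. Never take the knob between the fingers, leave the utensils in the drawer where they are, and finish clear of everything.

Things in the scene. Friction and masses are not known exactly. Their poses are not given: they have to be found in the camera images.
- drive: The can-opener drive, fixed to the tray insert: white box 190 (x) by 170 mm (y), deck 75 mm above its underside; a toothed feed wheel (top at 70 mm) stands on a step reaching 147 mm out at +x. Origin: centre of the underside, 16 mm above the worktop. Its +x is 'forward', roughly away from the robot (yaw up to 0.35 rad either way), +y left, z up.
- gate (a point): Centre of the H, on top of the 100 x 100 mm steel gate plate, 83 mm above the drive's underside; axes as the drive's. Two legs along x (18 mm wide), joined by a crossbar along y (16 mm wide); solid islands 33 mm wide (y) part the legs before and behind it. Slots: first = front left (+x, +y), second = back left, third = front right (+x, -y), fourth = back right.
- knob (a point): Centre of the lever's black barrel knob: 28 mm across, 44 mm long (along this z), on a 10 mm steel stem. The lever pivots on the axis of the gate, at P = 8 mm above the drive's underside; the knob's centre is 135 mm from P. With A = across, B = foreaft it lies at P + 0.135*(sin B, -cos B sin A, cos B cos A) in the drive's axes, 128 to 143 mm above its underside.
- across (a joint): Sideways tilt of the lever, rad: -0.34 = left leg, 0.34 = right leg (stops). It can pass the middle only while foreaft is within about 0.04 of 0 (in the crossbar). Starts in the left leg. Friction holds the lever wherever it is left; about 1 N at the knob moves it; no spring.
- foreaft (a joint): Fore-and-aft tilt of the lever, rad: 0.34 = fully forward (front slots, stop), 0 = crossbar, -0.34 = fully back (stop). May start anywhere in that range. Same friction.
- can_opener: Bystander: loose rotary can opener, two black handles side by side and a steel head with toothed wheel and crank, 170 mm long, 62 mm wide, 29 mm high, lying in a side bay of the tray. Origin on its underside.
- corkscrew: Bystander: loose corkscrew with a walnut T-handle 93 mm wide, about 107 mm long, 21 mm high, lying in a side bay. Origin on its underside.
- pourer: Bystander: loose pewter wine pourer, 83 mm tall, 34 mm across, standing on its stopper in a side bay. Origin at the centre of its foot.
- fish_opener: Bystander: loose flat blue enamelled bottle opener shaped like a fish, about 122 mm long, 52 mm wide, 7 mm thick, lying in a side bay. Origin on its underside.
- drawer: The drawer box, fixed: 440 mm (x) by 710 mm (y), walls 65 mm high, far front panel 85 mm high; the maple insert's top is 16 mm above the worktop, with 40 mm high dividers at y = +-200 mm marking off the two side bays. Origin: centre of the underside, on the worktop.

How it is judged:
On the way, in this order (a step that is already met when the one before it is completed fails the run):
1. the lever is in the crossbar, right of the middle (value of joint across above 0.1 rad and value of joint foreaft between -0.15 and 0.15 rad).
2. the lever is fully home in the third slot (value of joint across above 0.28 rad and value of joint foreaft above 0.285 rad), for 0.2 s.
At the end, for the whole second after the job is handed in: The lever stands at rest in the right leg (across above 0.28 rad) and fully forward (foreaft above 0.285 rad of 0.34, about 7 mm at the knob), and each of the four utensils is within 20 mm of where it began (all of step 2 and velocity of joint foreaft between -0.05 and 0.05 rad/s and distance of each of can_opener, corkscrew, pourer, fish_opener from where it was at the start of the episode below 0.02 m); the robot touches nothing.
It fails at once if the knob is taken between the fingers (the grasp point is inside the knob or the stem) (x of the grasp point in the frame of knob between -0.011 and 0.011 m and y of the grasp point in the frame of knob between -0.011 and 0.011 m and z of the grasp point in the frame of knob below 0.034 m).
It fails at once if a utensil is moved or lifted by 20 mm (distance of any of can_opener, corkscrew, pourer, fish_opener from where it was at the start of the episode above 0.02 m).
It also fails if it takes over 54 s, if anything falls off the work surface, if the arm or the gripper's body presses on something with over 40 N, if the wrist force passes 120 N, or if a joint passes its speed limit or range.

## Working session

There is one attempt and no reset: what is moved stays moved. The work goes in short steps, Python scripts to look and compute and a shell command to move; the robot and the scene stay as the last step left them, time stands still between calls to the robot, and variables do not carry over. Pictures are saved under pics/ and viewed, and the job is handed in when it is done.

```bash
ls; mkdir -p pics; python3 - <<'E'
from plant import r
import cv2
s=r.read_state();print(s)
for n in("scene","top"):
    c=r.get_calibration(n);print(n,c)
    cv2.imwrite(f"pics/{n}0.png",r.camera(n)[:,:,::-1])
E
```

```text
pics
{'t': 0.0, 'q': array([ 1.1963268 ,  0.70707908, -0.02759478,  1.48499605,  0.02199293,
        0.95090657, -0.0754867 ]), 'joint_velocities': array([ 5.45376909e-04, -3.54701243e-04,  1.49863244e-03, -4.23743064e-05,
        9.21501762e-06, -4.86629380e-04, -8.01266715e-04]), 'tau': array([ 1.67330170e-03, -8.83183622e+01,  1.23460013e+00, -2.36151731e+01,
        1.68107240e-02,  6.63775616e-03,  1.09592523e-05]), 'position': array([ 0.18773441, -0.54320953,  0.23084209]), 'orientation': array([ 3.14154873e+00,  1.08582428e-03, -1.23803448e+00]), 'force': array([-0.67061629,  0.0338366 , -0.8204858 ]), 'moment': array([ 0.00082474,  0.02531117, -0.00096704]), 'finger_gap': 0.0855095013785672}
scene {'vfov': 43.371903226243916, 'cx': 318.3736602550289, 'cy': 241.31568930696264, 'k1': -0.09560837005117875, 'extrinsics': array([[-0.80631735,  0.59105829,  0.02241482,  0.45055632],
       [-0.33200783, -0.48363499,  0.80985678,  0.0889935 ],
       [ 0.48951315,  0.64555968,  0.58619927, -1.37560744],
       [ 0.        ,  0.        ,  0.        ,  1.        ]])}
top {'vfov': 45.747666210960155, 'cx': 307.4438096292351, 'cy': 240.28282832922497, 'k1': -0.1237310192053775, 'extrinsics': array([[ 1.16762226e-01, -9.93159881e-01,  1.83254499e-04,
        -3.15503070e-02],
       [ 9.69293518e-01,  1.13996548e-01,  2.17887272e-01,
        -5.95093121e-01],
       [-2.16417787e-01, -2.52633755e-02,  9.75973925e-01,
        -1.19512332e+00],
       [ 0.00000000e+00,  0.00000000e+00,  0.00000000e+00,
         1.00000000e+00]])}
```

View pics/scene0.png

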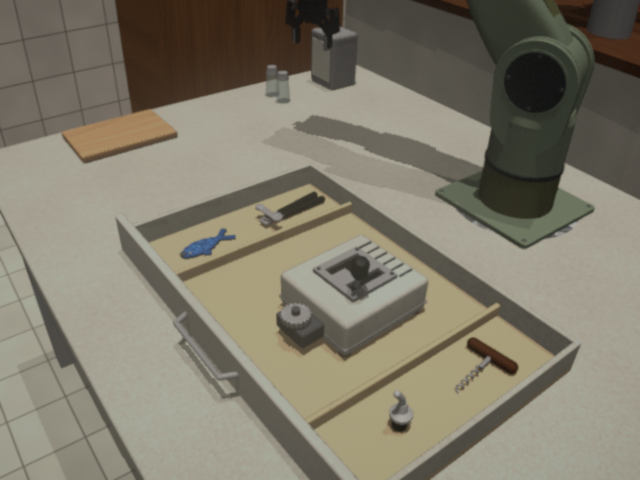

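View pics/top0.png

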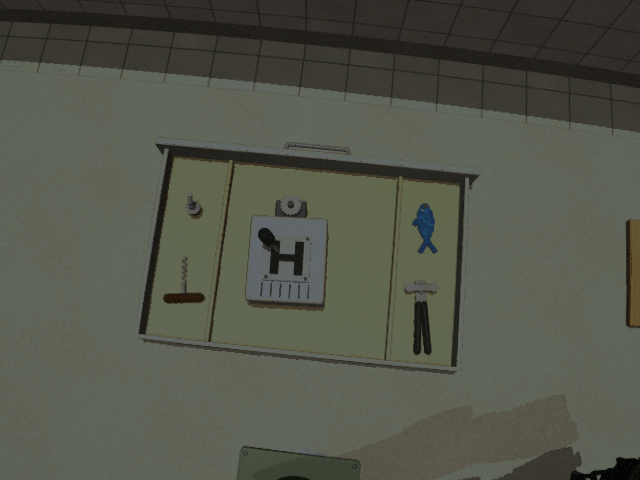

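The top view shows the drive at about (287,260), the H at about (287,258) and the knob at (267,236), which is front left. I'll enlarge it to measure.

```bash
python3 - <<'E'
import cv2
a=cv2.imread("pics/top0.png")[190:315,235:340]
cv2.imwrite("pics/top0c.png",cv2.resize(cv2.convertScaleAbs(a,alpha=1.6),None,fx=4.8,fy=4.8,interpolation=cv2.INTER_CUBIC)[:600])
a=cv2.imread("pics/scene0.png")[220:360,260:440]
cv2.imwrite("pics/scene0c.png",cv2.resize(a,None,fx=4,fy=4,interpolation=cv2.INTER_CUBIC))
E
```

```text
(no output)
```

View pics/top0c.png

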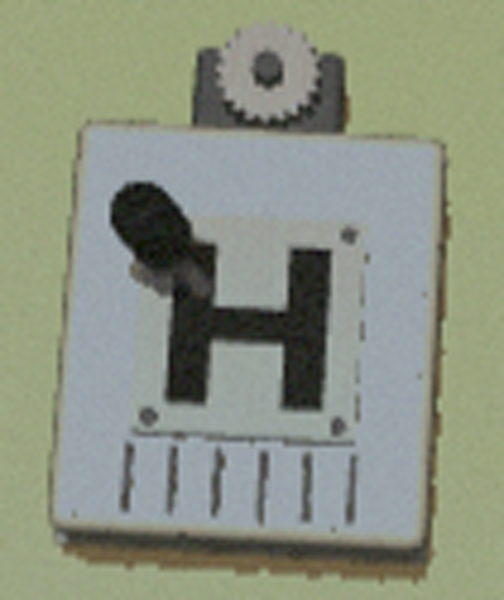

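View pics/scene0c.png

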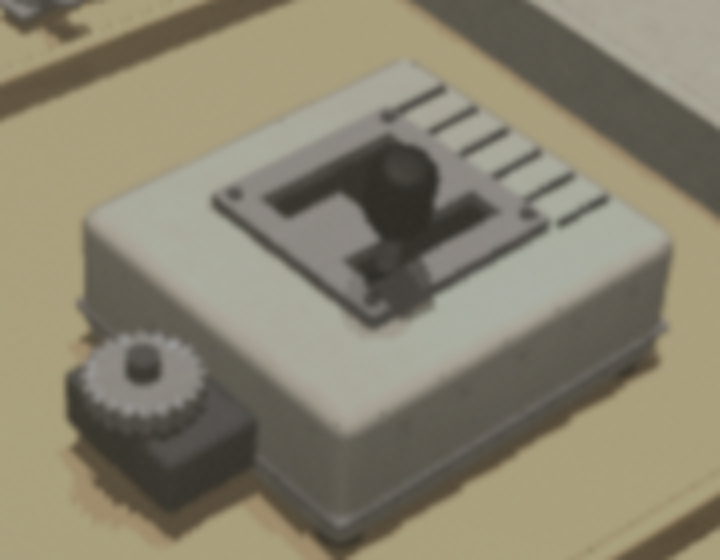

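```bash
cat > h.py <<'E'
import numpy as np, cv2
def K(c):
    f=240/np.tan(np.radians(c['vfov'])/2); return f
def ray(c,p):
    f=K(c); d=np.array([(p[0]-c['cx'])/f,(p[1]-c['cy'])/f]); u=d.copy()
    for _ in range(20): u=d/(1+c['k1']*(u@u))
    E=np.array(c['extrinsics']);R=E[:3,:3];o=-R.T@E[:3,3]
    v=R.T@np.array([u[0],-u[1],-1]); return o,v/np.linalg.norm(v)
def onz(c,p,z):
    o,v=ray(c,p); return o+v*(z-o[2])/v[2]
def proj(c,P):
    E=np.array(c['extrinsics']);q=E[:3,:3]@P+E[:3,3];u=np.array([q[0],-q[1]])/-q[2]
    return K(c)*u*(1+c['k1']*(u@u))+[c['cx'],c['cy']]
def knob(G,yaw,A,B,l=.135):
    d=np.array([np.sin(B),-np.cos(B)*np.sin(A),np.cos(B)*np.cos(A)])*l
    cs,s=np.cos(yaw),np.sin(yaw)
    return np.array([G[0]+cs*d[0]-s*d[1],G[1]+s*d[0]+cs*d[1],.024+d[2]])
E
python3 - <<'E'
from plant import r
from h import *
from scipy.optimize import least_squares
c=r.get_calibration("top");cs=r.get_calibration("scene")
f=lambda x,y:(235+x/4.8,190+y/4.8)
g=lambda x,y:(260+x/4,220+y/4)
for n,cc,ff,L in(("top",c,f,[(350,235),(148,416),(338,427),(165,400),(175,240),(283,407),(330,410),(330,250)]),("scene",cs,g,[(235,192),(388,115),(528,213),(375,298)])):
    for p in L: print(n,p,onz(cc,ff(*p),.099))
print('deck');
for p in [(82,122),(442,142),(52,528),(427,545)]: print(onz(c,f(*p),.091))
o1,v1=ray(c,f(152,226));o2,v2=ray(cs,g(400,190))
M=np.stack([v1,-v2],1);t=np.linalg.lstsq(M,o2-o1,rcond=None)[0]
print('knob',o1+t[0]*v1,o2+t[1]*v2)
E
```

```text
top (350, 235) [0.59033113 0.0366267  0.099     ]
top (148, 416) [0.49816815 0.11598105 0.099     ]
top (338, 427) [0.50316777 0.03174368 0.099     ]
top (165, 400) [0.50617815 0.10942335 0.099     ]
top (175, 240) [0.57885765 0.11447249 0.099     ]
top (283, 407) [0.50921207 0.05701629 0.099     ]
top (330, 410) [0.51031464 0.03616009 0.099     ]
top (330, 250) [0.58242734 0.04473785 0.099     ]
scene (235, 192) [0.58842905 0.03774936 0.099     ]
scene (388, 115) [0.50165828 0.03219216 0.099     ]
scene (528, 213) [0.49683805 0.11810284 0.099     ]
scene (375, 298) [0.5827416  0.12350113 0.099     ]
deck
[0.63042633 0.16471624 0.091     ]
[6.40207697e-01 2.30202762e-04 9.10000000e-02]
[0.44454368 0.15243615 0.091     ]
[ 0.4566167  -0.01334148  0.091     ]
knob [0.5733801  0.12075129 0.14771103] [0.57246568 0.12169541 0.14760484]
```

```bash
cat >> h.py <<'E'
from scipy.spatial.transform import Rotation as Ro
G=np.array([.543,.077]);YAW=.066
def goto(r,dx,dy,z):
    s=r.read_state();cs,sn=np.cos(YAW),np.sin(YAW)
    P=np.array([G[0]+cs*dx-sn*dy,G[1]+sn*dx+cs*dy,z])
    R=Ro.from_euler('xyz',s['orientation']).as_matrix();T=Ro.from_euler('xyz',[np.pi,0,-np.pi/2+YAW]).as_matrix()
    w=s['position'][:2]-G
    print('t',round(s['t'],2),'tcp in drive mm',(np.array([cs*w[0]+sn*w[1],-sn*w[0]+cs*w[1],s['position'][2]])*1e3).round(1),'F',s['force'].round(1),'gap',s['finger_gap'])
    print('shift mm',(R.T@(P-s['position'])*1e3).round(1),'turn deg',np.degrees(Ro.from_matrix(R.T@T).as_rotvec()).round(1))
E
python3 -m crank '[[1,[-38,-48,0],[0,0,3]],[1,[-76,-96,0],[0,0,6]],[1,[-114,-144,0],[0,0,9]],[1,[-152,-192,0],[0,0,12]],[1,[-190,-240,0],[0,0,15]]]' 30; python3 -c "
from plant import r
from h import *
goto(r,.076,.042,.23)"
```

```text
t: 0.72
position: [0.3533, -0.2835, 0.231]
orientation: [3.141, 0.001, -1.502]
force: [0.9, -1.2, 0.1]
finger_gap: 0.0002
t 0.72 tcp in drive mm [-213.1 -347.2  231. ] F [ 0.9 -1.2  0.1] gap 0.0001894760110682785
shift mm [-388.3 -290.3    1.4] turn deg [0.  0.1 0.2]
```

```bash
python3 -m crank '[[1,[-45,-35,0],[0,0,0]],[1,[-90,-70,0],[0,0,0]],[1,[-135,-105,0],[0,0,0]],[1,[-180,-140,0],[0,0,0]],[1,[-230,-180,0],[0,0,0]]]'; python3 -c "
from plant import r
from h import *
goto(r,.076,.042,.23)"
```

```text
t: 1.35
position: [0.5168, -0.0413, 0.2312]
orientation: [3.141, 0.001, -1.502]
force: [1.1, -0.6, 0.4]
finger_gap: 0.0002
t 1.35 tcp in drive mm [ -33.9 -116.4  231.2] F [ 1.1 -0.6  0.4] gap 0.00015090304490188454
shift mm [-158.1 -110.3    1.3] turn deg [0.  0.  0.2]
```

```bash
python3 -m crank '[[1,[-40,-30,0],[0,0,0]],[1,[-80,-60,0],[0,0,0]],[1,[-120,-88,0],[0,0,0]],[1,[-158,-110,0],[0,0,0]],[1,[-158,-110,0],[0,0,0]]]'; python3 -c "
from plant import r
from h import *
goto(r,.076,.042,.122)
cv2.imwrite('pics/w1.png',r.camera('wrist')[:,:,::-1])
cv2.imwrite('pics/s1.png',cv2.resize(r.camera('scene')[190:370,250:450],None,fx=3,fy=3)[:,:,::-1])"
```

```text
t: 1.98
position: [0.6159, 0.1271, 0.2301]
orientation: [3.14, 0.002, -1.498]
force: [0.3, -0.7, 0.2]
finger_gap: 0.0001
t 1.98 tcp in drive mm [ 76.   45.2 230.1] F [ 0.3 -0.7  0.2] gap 0.00013755207907598717
shift mm [ 3.400e+00 -1.000e-01  1.081e+02] turn deg [0.1 0.1 0.4]
```

View pics/s1.png

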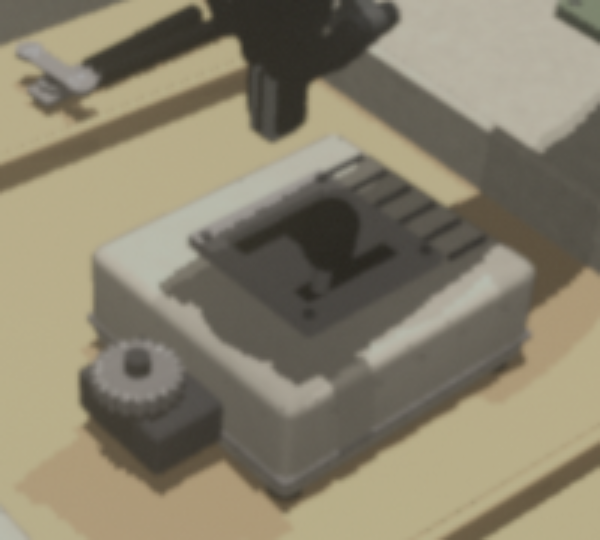

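View pics/w1.png

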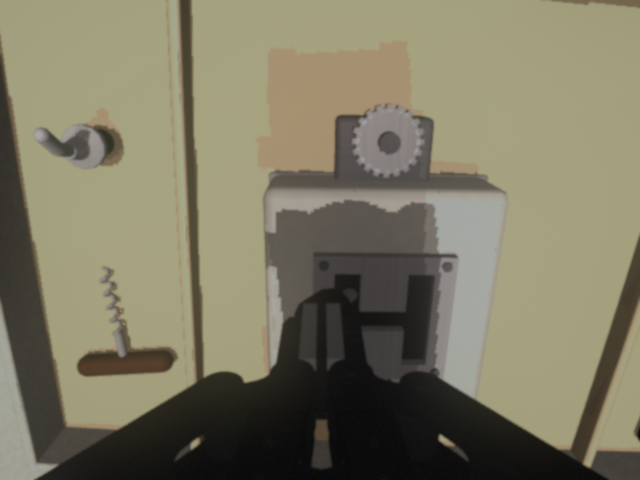

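```bash
python3 -c "
from plant import r
from h import *
c=r.get_calibration('wrist');K_=knob(G,YAW,-.34,.25);p=r.read_state()['position']
for P in (K_,p,np.array([*G,.099])): print(proj(c,P),(proj(r.get_calibration('scene'),P)-[250,190])*3)
E=np.array(c['extrinsics']);print(-E[:3,:3].T@E[:3,3])
"
```

```text
[320.02160161 311.40196859] [329.76218449 234.64816625]
[325.05406594 322.28951464] [273.42106476 128.98352592]
[380.51440682 319.34261706] [314.29457476 241.25991318]
[0.69901659 0.13072059 0.37261469]
```

The camera projections agree with the pictures: the knob is at wrist (320,311), the tip at (325,322), and the tip is in front of the knob. Lowering now.

```bash
python3 -m crank '[[1,[3,0,40],[0,0,0]],[1,[3,0,80],[0,0,0]],[1,[3,0,108],[0,0,0]],[1,[3,0,108],[0,0,0]]]'; python3 -c "
from plant import r
from h import *
goto(r,.027,.042,.122)"
```

```text
t: 2.58
position: [0.6147, 0.1193, 0.1217]
orientation: [3.137, -0.001, -1.503]
force: [0.2, -0.5, 0.3]
finger_gap: -0.0
t 2.58 tcp in drive mm [ 74.3  37.4 121.7] F [ 0.2 -0.5  0.3] gap -1.746960696420709e-05
shift mm [-4.6 47.3 -0.1] turn deg [ 0.2 -0.   0.1]
```

```bash
python3 -m crank '[[1,[-4,10,0],[0,0,0]],[1,[-4,20,0],[0,0,0]],[1,[-4,30,0],[0,0,0]],[1,[-4,38,0],[0,0,0]],[1,[-4,44,0],[0,0,0]]]'; python3 -c "
from plant import r
from h import *
goto(r,.027,.042,.122)
cv2.imwrite('pics/t2.png',cv2.resize(r.camera('top')[190:315,235:340],None,fx=4.8,fy=4.8)[:,:,::-1]*1)
cv2.imwrite('pics/s2.png',cv2.resize(r.camera('scene')[190:370,250:450],None,fx=3,fy=3)[:,:,::-1])"
```

```text
t: 3.2
position: [0.5706, 0.1201, 0.1228]
orientation: [3.139, -0.001, -1.504]
force: [0.9, 0.2, 0.5]
finger_gap: 0.0001
t 3.2 tcp in drive mm [ 30.4  41.1 122.8] F [0.9 0.2 0.5] gap 0.00014693064185664613
shift mm [-0.9  3.3  0.8] turn deg [ 0.2 -0.   0.1]
```

View pics/s2.png

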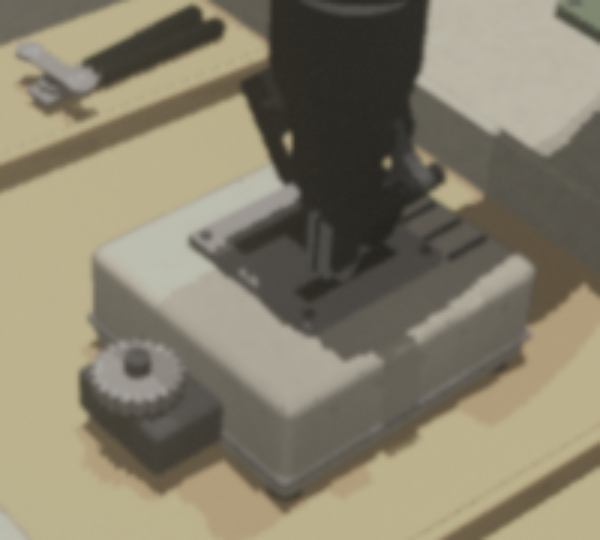

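View pics/t2.png

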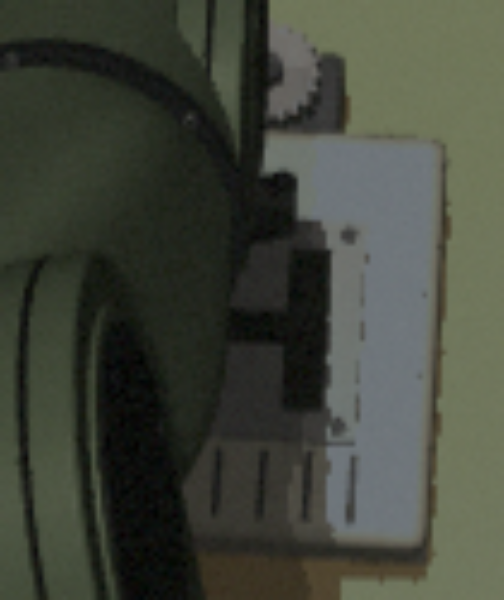

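The arm blocks the view of the knob in both pictures. I'll push to finger x≈25 mm, back off sideways and up, then look.

```bash
python3 -m crank '[[1,[0,3,0],[0,0,0]],[1,[0,5,0],[0,0,0]],[1,[0,5,0],[0,0,0]]]'; python3 -c "
from plant import r
from h import *
goto(r,.025,.042,.122)"
```

```text
t: 3.68
position: [0.5652, 0.1198, 0.1223]
orientation: [3.138, -0.001, -1.503]
force: [1.4, 0.3, -0.2]
finger_gap: 0.0
t 3.67 tcp in drive mm [ 25.   41.3 122.3] F [ 1.4  0.3 -0.2] gap 8.155770625459078e-06
shift mm [-0.7 -0.   0.3] turn deg [ 0.2 -0.   0.1]
```

```bash
python3 -m crank '[[1,[0,-25,0],[0,0,0]],[1,[-25,-30,0],[0,0,0]],[1,[-55,-30,0],[0,0,0]],[1,[-55,0,0],[0,0,0]],[1,[-55,25,0],[0,0,0]]]'; python3 -c "
from plant import r
from h import *
goto(r,.0,.095,.122)
cv2.imwrite('pics/w3.png',r.camera('wrist')[:,:,::-1])
c=r.get_calibration('wrist')
for B in(-.04,0,.04):print(B,proj(c,knob(G,YAW,-.34,B)),proj(c,knob(G,YAW,-.34,B,.157)),(proj(r.get_calibration('scene'),knob(G,YAW,-.34,B))-[250,190])*3)
print(proj(c,np.array([*G,.099])))
cv2.imwrite('pics/s3.png',cv2.resize(r.camera('scene')[190:370,250:450],None,fx=3,fy=3)[:,:,::-1])"
```

```text
t: 4.3
position: [0.5354, 0.1732, 0.1222]
orientation: [3.137, -0.001, -1.503]
force: [-0.4, -0.0, -0.2]
finger_gap: -0.0001
t 4.3 tcp in drive mm [ -1.2  96.4 122.2] F [-0.4 -0.  -0.2] gap -6.166061021592408e-05
shift mm [ 1.4 -1.2  0.2] turn deg [ 0.3 -0.1  0.1]
-0.04 [489.26846798 374.45704443] [489.734138   425.64450017] [385.99298084 201.44448997]
0 [491.66811238 360.24563603] [493.05714078 407.40013205] [378.69794129 205.22715822]
0.04 [494.11178372 345.22003265] [496.47252661 387.77480488] [371.22898346 209.27744411]
[550.73131746 285.6280166 ]
```

View pics/s3.png

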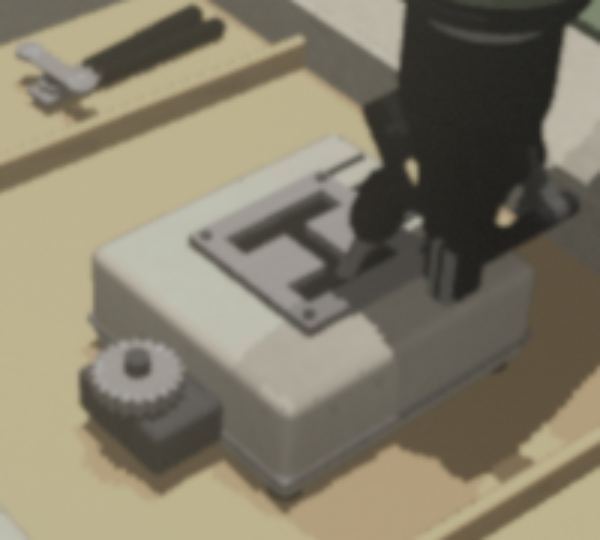

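View pics/w3.png

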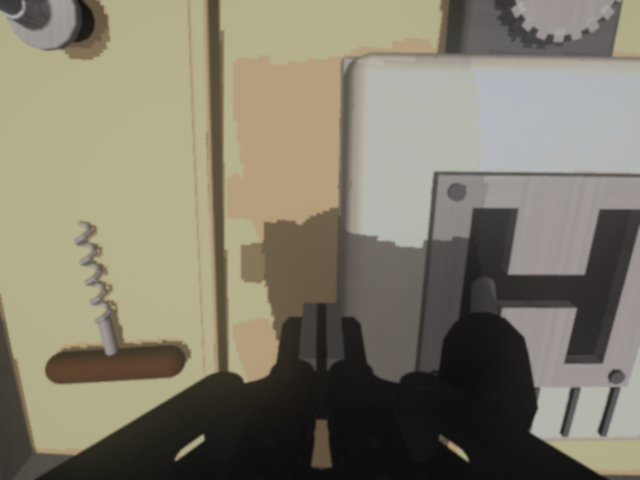

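```bash
python3 -c "
import cv2
a=cv2.imread('pics/w3.png')[160:460,420:640]
cv2.imwrite('pics/w3c.png',cv2.resize(cv2.convertScaleAbs(a,alpha=2.2,beta=10),None,fx=2,fy=2,interpolation=cv2.INTER_CUBIC))
from plant import r
from h import *
c=r.get_calibration('wrist')
cs,s=np.cos(YAW),np.sin(YAW)
for B in(-.06,-.04,-.02,0,.02,.04):
  k=knob(G,YAW,-.34,B,.113); f=np.array([cs*np.cos(B),s*np.cos(B),-np.sin(B)])
  k2=knob(G,YAW,-.34,B,.157)
  print(B,*[((proj(c,p)-[420,160])*2).round() for p in(k+.014*f,k2-.014*f,knob(G,YAW,-.34,B,.08))])
"
```

```text
-0.06 [147. 304.] [118. 628.] [134. 279.]
-0.04 [148. 292.] [122. 614.] [135. 273.]
-0.02 [149. 280.] [126. 599.] [136. 266.]
0 [150. 268.] [129. 584.] [137. 260.]
0.02 [152. 255.] [133. 568.] [138. 253.]
0.04 [153. 243.] [137. 552.] [139. 246.]
```

View pics/w3c.png

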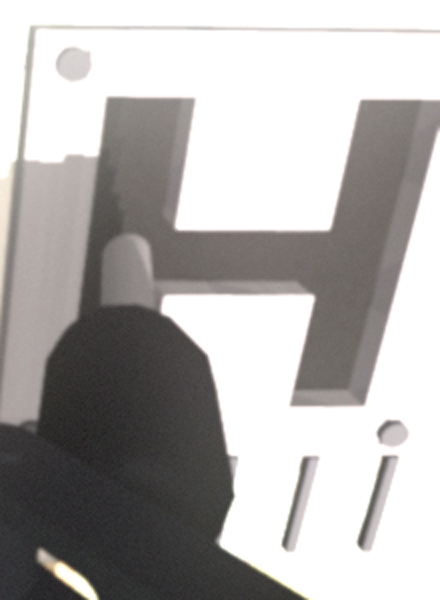

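The knob sits at roughly foreaft -0.03: wrist crop lower edge at row 304, crossbar rows 232–295. That should be inside the crossbar window, so I'll push right in small, force-watched steps.

```bash
python3 -m crank '[[1,[8,0,0],[0,0,0]],[1,[16,2,0],[0,0,0]],[1,[20,2,0],[0,0,0]],[1,[23,2,0],[0,0,0]]]'; python3 -c "
from plant import r
from h import *
goto(r,.0,.068,.122)
cv2.imwrite('pics/w4.png',cv2.convertScaleAbs(r.camera('wrist')[:,:,::-1],alpha=1.8))"
```

```text
t: 4.9
position: [0.5373, 0.1524, 0.1258]
orientation: [-3.139, 0.004, -1.501]
force: [-2.8, 20.5, 62.3]
finger_gap: -0.0
t 4.9 tcp in drive mm [ -0.7  75.6 125.8] F [-2.8 20.5 62.3] gap -7.492788648358941e-06
shift mm [ 7.6 -0.6  3.8] turn deg [-0.2  0.2  0.2]
```

View pics/w4.png

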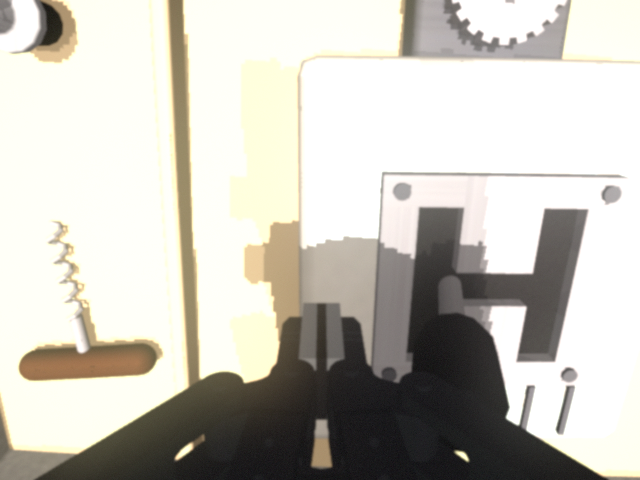

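The upward force is 62 N: the gripper's linkage is wide along the jaw axis and is riding on the knob's top edge. I'll back out, then turn the tool 90° so the slim face pushes.

```bash
python3 -m crank '[[1,[-8,0,-3],[0,0,0]],[1,[-20,0,-6],[0,0,0]],[1,[-30,0,-20],[0,0,0]],[1,[-30,0,-60],[0,0,0]]]'; python3 -c "
from plant import r
from h import *
goto(r,.0,.096,.19)
c=r.get_calibration('wrist');cv2.imwrite('pics/w5.png',cv2.convertScaleAbs(r.camera('wrist')[:,:,::-1],alpha=1.8))
for B in(-.06,-.04,-.02,0,.02,.04):
  k=knob(G,YAW,-.34,B,.113); f=np.array([np.cos(YAW)*np.cos(B),np.sin(YAW)*np.cos(B),-np.sin(B)])
  print(B,proj(c,k+.014*f))
print(proj(c,np.array([*G,.099])))
print(r.read_state()['q'])
cv2.imwrite('pics/s5.png',cv2.resize(r.camera('scene')[190:370,250:450],None,fx=3,fy=3)[:,:,::-1])"
```

```text
t: 5.45
position: [0.5344, 0.1824, 0.1852]
orientation: [3.141, 0.003, -1.501]
force: [0.2, 0.6, 0.9]
finger_gap: 0.0001
t 5.45 tcp in drive mm [ -1.6 105.7 185.2] F [0.2 0.6 0.9] gap 0.00014257203160042742
shift mm [ 9.7 -1.6 -4.8] turn deg [0.  0.2 0.2]
-0.06 [464.08923928 249.52798488]
-0.04 [464.43020329 245.03590986]
-0.02 [464.7747208 240.4961451]
0 [465.12244665 235.91296203]
0.02 [465.47302798 231.29075831]
0.04 [465.82610513 226.63404762]
[511.1720985  241.24628495]
[-0.48280793  0.75062069  0.1963731   1.58470557 -0.18696864  0.81726283
 -1.71203311]
```

View pics/w5.png

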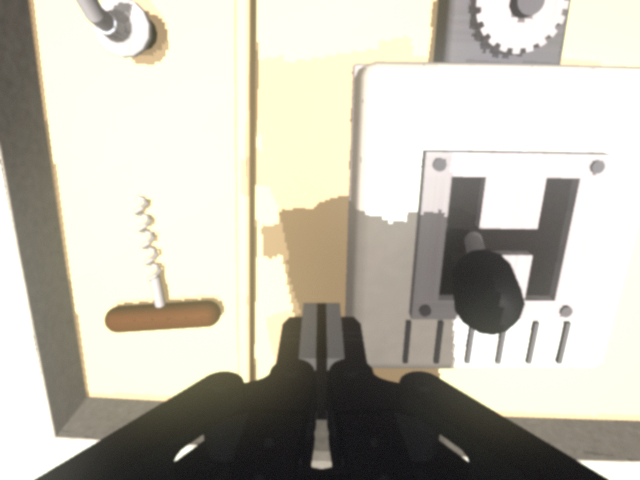

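View pics/s5.png

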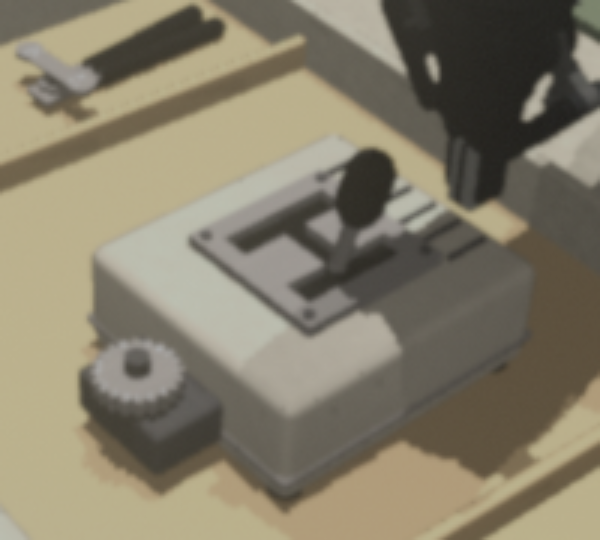

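```bash
python3 -c "
from plant import r
from h import *
cw=r.get_calibration('wrist');cs=r.get_calibration('scene')
o1,v1=ray(cw,(488,291));o2,v2=ray(cs,(250+367/3,190+190/3))
t=np.linalg.lstsq(np.stack([v1,-v2],1),o2-o1,rcond=None)[0]
a,b=o1+t[0]*v1,o2+t[1]*v2
for p in(a,b,(a+b)/2):
  w=p[:2]-G;x=np.cos(YAW)*w[0]+np.sin(YAW)*w[1];y=-np.sin(YAW)*w[0]+np.cos(YAW)*w[1];print(p,x,y)
"
python3 -m crank '[[1,[-5,0,0],[0,0,-10]],[1,[-5,0,0],[0,0,-20]],[1,[-5,0,0],[0,0,-30]],[1,[-5,0,0],[0,0,-40]],[1,[-5,0,0],[0,0,-50]]]'
```

```text
[0.535235   0.10518929 0.14885363] -0.00588894770090453 0.028640031797920924
[0.53430144 0.10603573 0.14889472] -0.006764652823509975 0.029546196911820886
[0.53476822 0.10561251 0.14887417] -0.006326800262207253 0.029093114354870903
t: 6.18
position: [0.5361, 0.187, 0.1882]
orientation: [-3.135, -0.002, -0.623]
force: [-0.0, 0.7, 0.4]
finger_gap: 0.0002
```

```bash
sed -i 's/def goto(r,dx,dy,z):/def goto(r,dx,dy,z,ty=-np.pi\/2):/; s/-np.pi\/2+YAW\])/ty+YAW])/' h.py
python3 -m crank '[[1,[0,0,0],[0,0,-10]],[1,[0,0,0],[0,0,-20]],[1,[0,0,0],[0,0,-30]],[1,[0,0,0],[0,0,-39]],[1,[0,0,0],[0,0,-39]]]'; python3 -c "
from plant import r
from h import *
goto(r,-.003,.085,.122,0)"
```

```text
t: 6.8
position: [0.5361, 0.1867, 0.1877]
orientation: [-3.137, -0.005, 0.056]
force: [-0.1, -0.8, -0.7]
finger_gap: -0.0001
t 6.8 tcp in drive mm [  0.4 109.9 187.7] F [-0.1 -0.8 -0.7] gap -7.694665354120753e-05
shift mm [-3.5 25.2 65.6] turn deg [-0.2 -0.3 -0.6]
```

```bash
python3 -m crank '[[1,[-3,10,30],[0,0,0]],[1,[-3,20,65],[0,0,0]],[1,[-3,25,65],[0,0,0]],[1,[-3,35,65],[0,0,0]],[1,[-3,45,65],[0,0,0]]]'; python3 -c "
from plant import r
from h import *
goto(r,-.003,.045,.122,0)"
```

```text
t: 7.42
position: [0.5365, 0.1415, 0.1236]
orientation: [-3.137, -0.007, 0.055]
force: [-0.4, 0.2, 0.3]
finger_gap: -0.0003
t 7.42 tcp in drive mm [ -2.2  64.8 123.6] F [-0.4  0.2  0.3] gap -0.00028378560008534464
shift mm [-0.6 19.8  1.5] turn deg [-0.3 -0.4 -0.6]
```

```bash
python3 -m crank '[[1,[0,6,1],[0,0,0]],[1,[0,12,1],[0,0,0]],[1,[0,18,1],[0,0,0]]]'; python3 -c "
from plant import r
from h import *
goto(r,-.003,.045,.122,0)
cv2.imwrite('pics/w6.png',cv2.convertScaleAbs(r.camera('wrist')[:,:,::-1],alpha=1.8))
cv2.imwrite('pics/s6.png',cv2.resize(r.camera('scene')[190:370,250:450],None,fx=3,fy=3)[:,:,::-1])"
```

```text
t: 7.8
position: [0.5376, 0.1233, 0.1227]
orientation: [-3.137, -0.007, 0.055]
force: [0.2, 0.9, 0.0]
finger_gap: -0.0001
t 7.8 tcp in drive mm [ -2.4  46.6 122.7] F [0.2 0.9 0. ] gap -0.00013272935451415888
shift mm [-0.6  1.6  0.7] turn deg [-0.3 -0.4 -0.6]
```

View pics/s6.png

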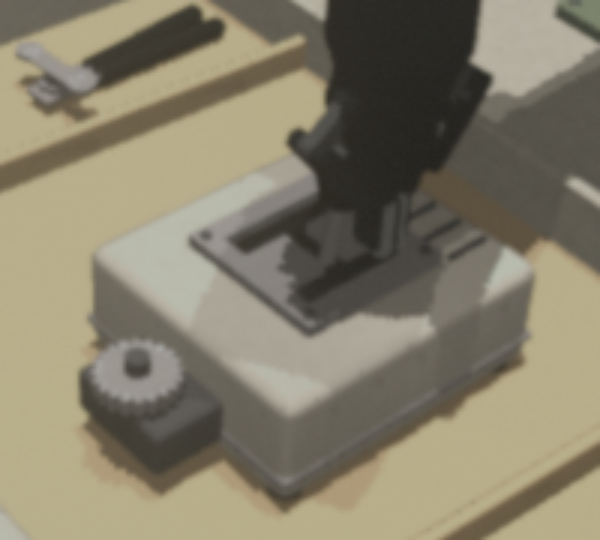

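Force is about 1 N and the stem is moving through the crossbar. Continuing.

```bash
python3 -m crank '[[1,[0,8,1],[0,0,0]],[1,[0,16,1],[0,0,0]],[1,[0,24,1],[0,0,0]],[1,[0,32,1],[0,0,0]],[1,[0,40,1],[0,0,0]]]'; python3 -c "
from plant import r
from h import *
goto(r,-.003,-.0135,.122,0)"
```

```text
t: 8.52
position: [0.5397, 0.0822, 0.1214]
orientation: [-3.137, -0.006, 0.054]
force: [-0.3, 1.0, -0.9]
finger_gap: 0.0
t 8.53 tcp in drive mm [ -2.9   5.4 121.4] F [-0.3  1.  -0.9] gap 3.8900135781226964e-05
shift mm [ 0.1 18.9 -0.7] turn deg [-0.2 -0.4 -0.7]
```

```bash
python3 -m crank '[[1,[0,6,-1],[0,0,0]],[1,[0,11,-1],[0,0,0]],[1,[0,15,-1],[0,0,0]],[1,[0,18,-1],[0,0,0]]]'; python3 -c "
from plant import r
from h import *
goto(r,-.003,-.0135,.122,0)"
```

```text
t: 9.02
position: [0.5407, 0.0641, 0.1223]
orientation: [-3.138, -0.006, 0.054]
force: [0.6, 1.0, -1.0]
finger_gap: -0.0
t 9.03 tcp in drive mm [ -3.1 -12.8 122.3] F [ 0.6  1.  -1. ] gap -1.305734210025609e-05
shift mm [0.2 0.7 0.3] turn deg [-0.2 -0.4 -0.7]
```

```bash
python3 -m crank '[[1,[0,2,0],[0,0,0]],[1,[0,2,0],[0,0,0]]]';python3 -m crank '[[1,[0,2,0],[0,0,0]],[1,[0,2,0],[0,0,0]]]'
```

```text
t: 9.28
position: [0.5408, 0.062, 0.1223]
orientation: [-3.138, -0.006, 0.054]
force: [0.0, -0.0, 0.3]
finger_gap: -0.0
t: 9.52
position: [0.5409, 0.0602, 0.1222]
orientation: [-3.137, -0.006, 0.054]
force: [0.9, 3.5, -1.1]
finger_gap: -0.0002
```

Contact force rose to 3.5 N, so it's at the stop. Retreating left and up to look.

```bash
python3 -m crank '[[1,[0,-20,0],[0,0,0]],[1,[0,-40,0],[0,0,0]],[1,[0,-65,-40],[0,0,0]],[1,[0,-75,-95],[0,0,0]],[1,[0,-75,-95],[0,0,0]]]'; python3 -c "
from plant import r
from h import *
goto(r,-.07,-.042,.21)
cs=r.get_calibration('scene')
for B in(-.04,0,.04):print((proj(cs,knob(G,YAW,.34,B))-[250,190])*3)
cv2.imwrite('pics/w7.png',cv2.convertScaleAbs(r.camera('wrist')[:,:,::-1],alpha=1.8))
cv2.imwrite('pics/s7.png',cv2.resize(r.camera('scene')[190:370,250:450],None,fx=3,fy=3)[:,:,::-1])"
```

```text
t: 10.15
position: [0.5373, 0.1358, 0.2209]
orientation: [-3.136, -0.012, 0.055]
force: [-0.3, -0.0, -0.7]
finger_gap: 0.0
t 10.15 tcp in drive mm [ -1.8  59.  220.9] F [-0.3 -0.  -0.7] gap 4.328385888766752e-05
shift mm [-67.2 101.8   9.5] turn deg [-0.8 -0.3 89.4]
[271.68047859 123.9813388 ]
[264.34834763 127.26692083]
[257.04474279 130.93371079]
```

View pics/s7.png

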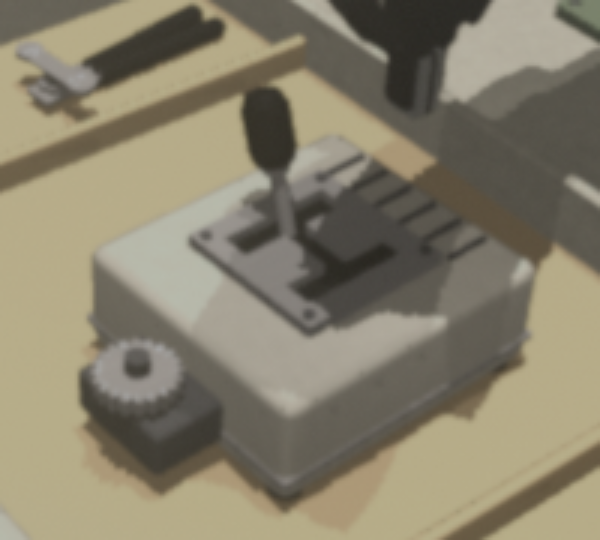

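View pics/w7.png

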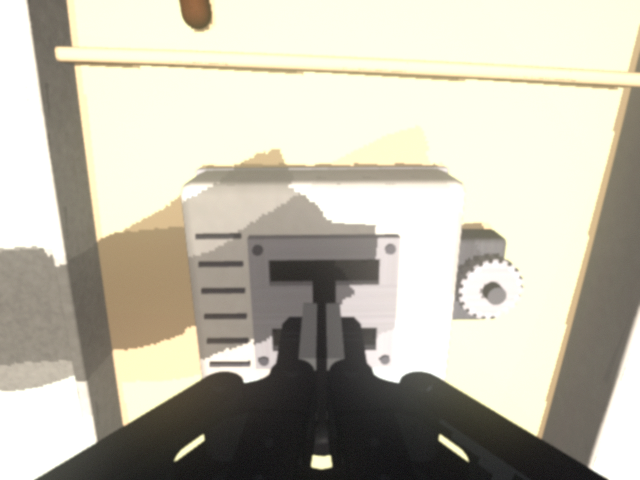

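The scene shows the knob at crop (269,128), matching across≈0.34, foreaft≈-0.02. The right leg is reached. Next I'll turn back 90° and go behind the knob.

```bash
python3 -m crank '[[1,[-14,0,0],[0,0,10]],[1,[-30,15,0],[0,0,20]],[1,[-45,35,0],[0,0,30]],[1,[-60,55,0],[0,0,40]],[1,[-67,75,0],[0,0,50]]]';  python3 -c "
from plant import r
from h import *
goto(r,-.07,-.042,.21)"
```

```text
t: 10.88
position: [0.4724, 0.0547, 0.216]
orientation: [-3.136, -0.001, -0.825]
force: [0.2, 0.4, -0.3]
finger_gap: 0.0004
t 10.88 tcp in drive mm [-71.9 -17.6 216. ] F [ 0.2  0.4 -0.3] gap 0.00043420171865246734
shift mm [20.1 13.9  6. ] turn deg [-0.3  0.1 39. ]
```

```bash
python3 -m crank '[[1,[7,4,0],[0,0,10]],[1,[14,8,0],[0,0,20]],[1,[20,14,0],[0,0,30]],[1,[20,14,0],[0,0,39]],[1,[20,14,0],[0,0,39]]]';  python3 -c "
from plant import r
from h import *
goto(r,-.07,-.042,.122)"
```

```text
t: 11.5
position: [0.4753, 0.0302, 0.2152]
orientation: [-3.138, 0.002, -1.505]
force: [0.2, 0.1, -0.4]
finger_gap: 0.0
t 11.5 tcp in drive mm [-70.6 -42.2 215.2] F [ 0.2  0.1 -0.4] gap 1.8572128487255762e-05
shift mm [-0.  -0.3 93.2] turn deg [-0.2  0.1 -0. ]
```

Lower (tool −y is forward), then approach the knob.

```bash
python3 -m crank '[[1,[0,0,40],[0,0,0]],[1,[0,0,80],[0,0,0]],[1,[0,0,93],[0,0,0]],[1,[0,-10,93],[0,0,0]],[1,[0,-25,93],[0,0,0]]]';  python3 -c "
from plant import r
from h import *
goto(r,.0135,-.042,.122)"
```

```text
t: 12.12
position: [0.5019, 0.0321, 0.1236]
orientation: [-3.137, 0.002, -1.504]
force: [0.0, -0.6, -0.7]
finger_gap: 0.0
t 12.12 tcp in drive mm [-44.  -42.1 123.6] F [ 0.  -0.6 -0.7] gap 3.596536167639094e-05
shift mm [ -0.  -57.5   1.9] turn deg [-0.3  0.1  0.1]
```

```bash
python3 -m crank '[[1,[0,-10,1],[0,0,0]],[1,[0,-20,1],[0,0,0]],[1,[0,-30,1],[0,0,0]],[1,[0,-40,1],[0,0,0]],[1,[0,-48,1],[0,0,0]]]';  python3 -c "
from plant import r
from h import *
goto(r,.0135,-.042,.122)"
```

```text
t: 12.75
position: [0.5503, 0.0354, 0.1228]
orientation: [-3.137, 0.003, -1.504]
force: [-1.4, 0.7, -1.9]
finger_gap: 0.0001
t 12.75 tcp in drive mm [  4.5 -42.  122.8] F [-1.4  0.7 -1.9] gap 6.455846546205003e-05
shift mm [ 0.1 -9.   0.9] turn deg [-0.3  0.1  0.1]
```

```bash
python3 -m crank '[[1,[0,-4,0],[0,0,0]],[1,[0,-7,0],[0,0,0]],[1,[0,-7,0],[0,0,0]]]';python3 -m crank '[[1,[0,-2,0],[0,0,0]],[1,[0,-2,0],[0,0,0]],[1,[0,-2,0],[0,0,0]]]'
```

```text
t: 13.12
position: [0.5574, 0.0359, 0.1229]
orientation: [-3.137, 0.002, -1.504]
force: [0.4, 0.9, 0.9]
finger_gap: 0.0001
t: 13.5
position: [0.5594, 0.036, 0.1229]
orientation: [-3.137, 0.002, -1.504]
force: [-0.7, -0.3, 0.1]
finger_gap: -0.0
```

Now at 13.6 mm with no stop felt yet. Continuing by 2 mm steps.

```bash
for i in 1 ; do python3 -m crank '[[1,[0,-2,0],[0,0,0]],[1,[0,-2,0],[0,0,0]]]'; done; python3 -m crank '[[1,[0,-2,0],[0,0,0]],[1,[0,-2,0],[0,0,0]]]'
```

```text
t: 13.75
position: [0.5615, 0.0362, 0.1229]
orientation: [-3.137, 0.002, -1.504]
force: [-0.4, 0.1, -0.0]
finger_gap: 0.0002
t: 14.0
position: [0.5635, 0.0363, 0.1229]
orientation: [-3.137, 0.002, -1.504]
force: [-0.5, -0.0, 0.0]
finger_gap: 0.0003
```

```bash
python3 -c "
from plant import r
from h import *
goto(r,-.06,-.042,.122)
cs=r.get_calibration('scene')
for B in(.2,.25,.3,.34):print(B,(proj(cs,knob(G,YAW,.34,B))-[250,190])*3)
cv2.imwrite('pics/w8.png',cv2.convertScaleAbs(r.camera('wrist')[:,:,::-1],alpha=1.8))
cv2.imwrite('pics/s8.png',cv2.resize(r.camera('scene')[190:370,250:450],None,fx=3,fy=3)[:,:,::-1])"
```

```text
t 14.0 tcp in drive mm [ 17.8 -42.  122.9] F [-0.5 -0.   0. ] gap 0.00032890605781221705
shift mm [-0.1 77.8  0.5] turn deg [-0.3  0.1  0.1]
0.2 [228.39265482 149.32979581]
0.25 [219.71922796 156.26268051]
0.3 [211.22692183 163.73416603]
0.34 [204.58183261 170.08712888]
```

View pics/s8.png

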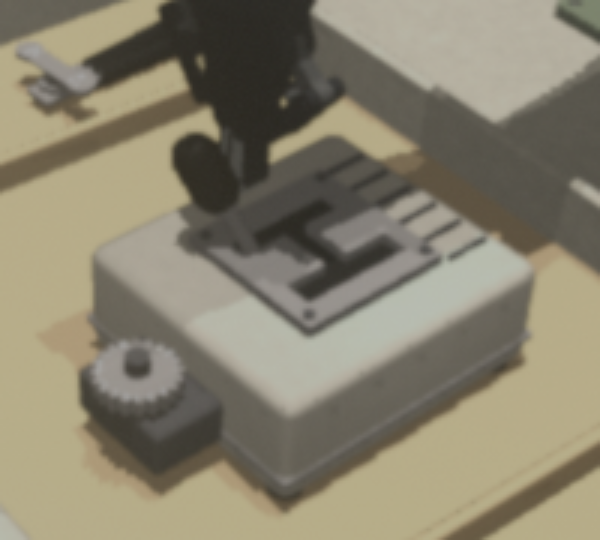

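View pics/w8.png

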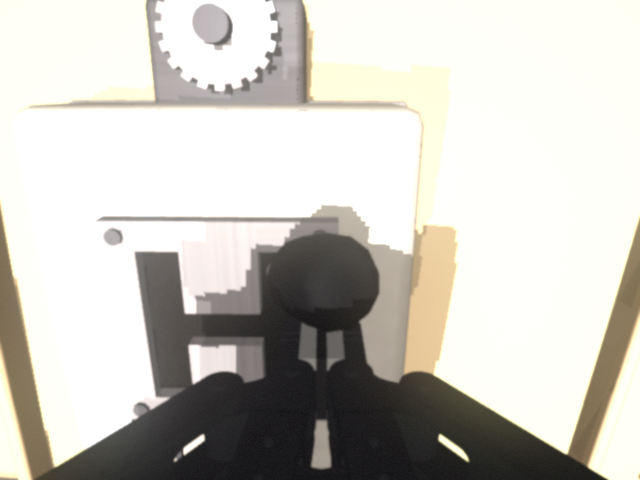

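The knob is at scene crop about (206,171), so foreaft≈0.33. I'll push a little further to confirm the stop.

```bash
python3 -m crank '[[1,[0,-1.5,0],[0,0,0]],[1,[0,-1.5,0],[0,0,0]]]';  python3 -m crank '[[1,[0,-1.5,0],[0,0,0]],[1,[0,-1.5,0],[0,0,0]]]'
```

```text
t: 14.35
position: [0.5647, 0.0364, 0.1227]
orientation: [-3.138, 0.002, -1.504]
force: [-3.4, 0.2, -1.2]
finger_gap: 0.0003
t: 14.6
position: [0.5657, 0.0365, 0.1225]
orientation: [-3.139, 0.003, -1.504]
force: [-5.2, 0.8, -1.5]
finger_gap: -0.0001
```

The stop is felt: force climbs to 5 N with less travel. Retreating backwards and up.

```bash
python3 -m crank '[[1,[0,20,0],[0,0,0]],[1,[0,50,0],[0,0,0]],[1,[0,80,-30],[0,0,0]],[1,[0,95,-85],[0,0,0]],[1,[0,110,-130],[0,0,0]]]'; python3 -m crank '[[1,[0,40,0],[0,0,0]],[1,[0,60,0],[0,0,0]],[1,[0,60,0],[0,0,0]],[1,[0,60,0],[0,0,0]]]'; python3 -c "
from plant import r
from h import *
goto(r,-.06,-.042,.122)
cv2.imwrite('pics/s9.png',r.camera('scene')[:,:,::-1])
cv2.imwrite('pics/t9.png',cv2.convertScaleAbs(r.camera('top')[:,:,::-1],alpha=1.6))
a=cv2.imread('pics/s9.png')[190:370,250:450];cv2.imwrite('pics/s9c.png',cv2.resize(a,None,fx=3,fy=3))"
```

```text
t: 15.22
position: [0.4557, 0.0286, 0.2543]
orientation: [-3.137, 0.003, -1.504]
force: [-0.5, 0.6, 0.6]
finger_gap: -0.0003
t: 15.72
position: [0.3968, 0.0247, 0.2542]
orientation: [-3.135, 0.003, -1.504]
force: [-0.9, 0.2, -0.5]
finger_gap: -0.0003
t 15.72 tcp in drive mm [-149.3  -42.6  254.2] F [-0.9  0.2 -0.5] gap -0.00033803655166323023
shift mm [-1.000e-01 -8.850e+01  1.327e+02] turn deg [-0.4  0.1  0.1]
```

View pics/s9c.png

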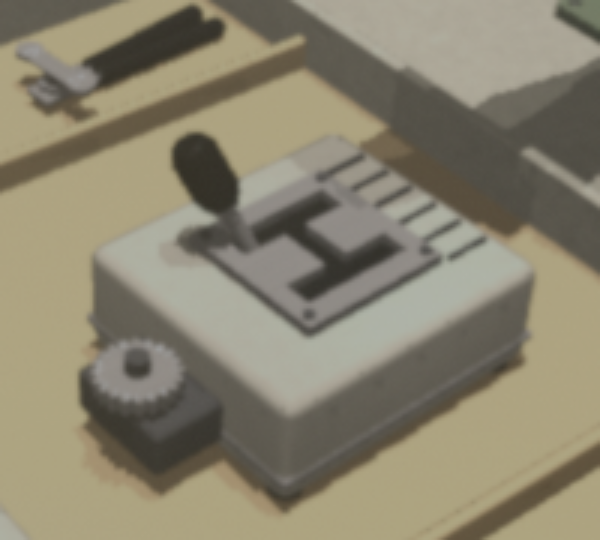

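View pics/t9.png

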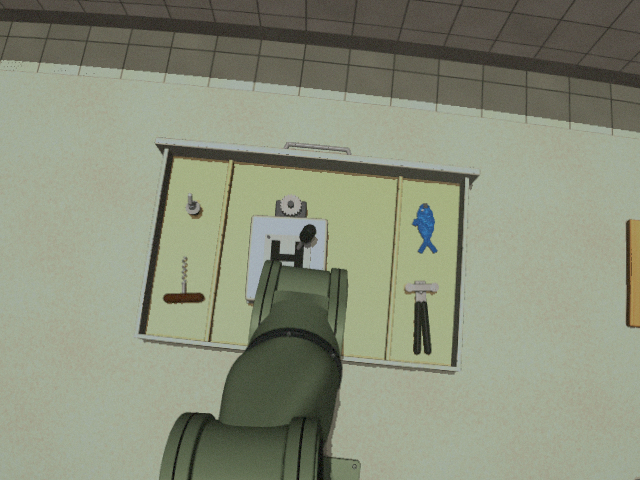

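The knob is front right: scene crop (205,172) against a predicted (204.6,170) for foreaft 0.34, and top view (308,234). The utensils are at the same pixels as at the start, and the robot is clear.

```bash
python3 -c "
from plant import r
print(r.finish_job())"
```

```text
the job is handed in; nothing more can be done
None
```

I pushed the lever with closed fingertips back to the crossbar, across to the right leg, and then forward to the stop in the third slot. I handed the job in at about 16 s, and it reports no verdict.

**Last checks:**
- **Lever:** the knob is at scene crop (205,172), against (204.6,170) predicted for across 0.34 and foreaft 0.34. I felt both stops: about 3.5 N at the right-leg stop and about 5 N at the forward stop.
- **Utensils:** all four show at the same pixels in the top view as at the start.
- **Robot:** it finished clear of everything, with the tool about 150 mm behind the gate at 254 mm height and no contact force.

**What went wrong:** on the first sideways push, the gripper's wide linkage rode up on the knob's top edge and the wrist force read about 62 N upward. That is under the 120 N wrist limit. If the linkage counts as the gripper's body, though, it is over the 40 N limit and would fail the run. I backed out, turned the tool 90° and pushed with the slim face, which took only about 1 N.

**Disagreement:** the wrist camera put the gate about 2–3 mm further back than the fixed cameras did. This did not affect the result.

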